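# Seat a drill guide on a jig's index pin by sliding it along the fence

### The arm

A 6-joint arm with a two-finger parallel gripper is mounted at the origin on the work surface. World frame = base frame: x ahead of the robot, y to its left, z up, the work surface at z = 0. Lengths are in m, angles in rad, forces in N, time in s.
With the tool pointing down it reaches from about 0.375 to 0.975 m from the base axis. Payload 3.8 kg.
Tool frame: the origin (TCP) lies at the very end of the fingers, on their centre line; the grasp point (between the pads) lies behind it (bot.tcp_to_grasp is the y of the grasp point in the tool frame, in m); y points along the fingers, z is the direction in which the jaws open and shut, and the axes are right-handed (so a half turn about y gives the same grasp; the last joint's range is limited). The gripper opens to 85 mm and grips with 20 to 120 N. Pads are 22 mm wide; open, the fingers measure 114 mm over their backs; the gripper's body (76 mm by 85 mm) begins 54 mm behind the grasp point. The pads swing forward as they close: fully open they stand 13 mm farther back than shut.
Start: joints at [-1.258, 0.264, 1.604, -0, 1.274, -0.037], TCP at [0.231, -0.634, 0.231] pointing down, gripper open.
Joint ranges: [-2.63, 2.63], [-0.94, 2.18], [0.31, 2.57], [-1.31, 4.45], [0, 2.66], [-2.55, 2.55]. Speed limits (rad/s): [2.57, 2.57, 3.14, 3.14, 3.14, 3.14].

### API

Orientations are given as a rotation vector (axis times angle).
In Python, from workcell import bot, optics, workorder gives the robot as it stands.
- The arm moves only by the shell command python3 -m handwheel 'ROWS' [FORCE]. ROWS is JSON, a list of rows, each a list of 7 numbers: the shift along the tool's x, y, z in m, then the turn, a rotation vector about the tool's x, y, z in rad, then the opening, from 0 (shut) to 1 (fully open). A call has 1 to 8 rows; each row shifts and turns the commanded pose from where the row before left it, along the tool's axes as they then stand; what a row does not reach is not made up. A row lasts 1/8 s, in which the tool goes at most 62.5 mm and 10.7 degrees, less where a joint would pass 70% of its speed; a pose out of reach is approached as far as the arm can. A call with a gripper value outside its range is refused whole. The fingers move at their own pace and stop on an object; FORCE is the grip in N (left out, the last holds). Time passes only in rows, so rows that do not move let the fingers close. It gives the time, the measured TCP pose, the force and the opening at its end, in the units of the state.
- bot.read_state(): the state, without advancing time (a new reading comes with each control period).
- optics.read_camera(name): name is "side" or "top" or "wrist"; returns a dict with "image" (400x640x3 uint8, red, green, blue), "z_map" (400x640 float32, m along the optical axis (not along the pixel's ray), 0 where there is no reading), "mtx" (3x3 intrinsics, pixels), "world_from_camera" (4x4, takes a point from camera to world coordinates); the wrist camera has in their place "hand_eye" (4x4, takes a point from camera to tool coordinates, whose origin is the TCP and whose axes are the tool frame's). Camera axes: x right, y down, z forward; pixel columns grow to the right and rows downward; lengths in m; the calibration is good to about 2 mm. A picture is of the moment at which its call begins: read the wrist's pose just before it.
- workorder.finish_job(): hands the job in, once; it reports no verdict.
The state is a dict: "time": time; "q": joint angles; "joint_vel": joint speeds; "joint_torque": joint torques, N m; "tool_pos": TCP position; "tcp_rot": TCP orientation; "wrist_force": force on the tool from outside, world axes, zero at the start; "torque": the same for the moment, N m; "width": opening from 0.0 (shut) to 1.0 (fully open).
Only numpy, scipy, OpenCV 4.12 (cv2) and the standard library are available. Lean on these libraries where they do the work, as an engineer would, in place of code of your own. Each camera call takes 0.05 s, during which the arm holds its last target.

### The job

Get the drilling jig ready for the next hole: pick up the drill guide by its block, rest it on top of the jig's index pin with its index-hole edge along the fence, then slide it gently along the fence until the hole finds the pin and the guide drops down flush on the jig, and let go. Feel for the pin rather than forcing the guide against it, and leave the jar, vial, tin lid and bottle cap where they are.

Things in the scene. Friction and masses are not known exactly. Their poses are not given: they have to be found in the camera images.
- jig: Drilling jig fixed to the bench: plywood bed 150 mm (x) by 340 (y), its surface 30 mm above the bench, a slat let in flush that sticks out 25 mm past both ends. Aluminium fence on its +x side, 20 mm wide, along y, rising 20 mm above the bed; its guiding face is at x = 55 mm. Origin: centre of the underside; x towards the fence, y along it, z up.
- track (a point): Mid-length of the flush T-track in the jig's bed, at bed height, 20 mm from the fence face; jig axes. A steel index pin is clamped fast in the track: 10 mm across, chamfered top, 6 mm proud, at x = 0 here but anywhere from y = -15 to 15 mm: it is NOT measured, find it by feel. It blocks a plate slid flat on the bed, so come down on top of it.
- guide_block (a point): Loose drill guide, 0.2 to 0.4 kg, flat on the bench: centre of its steel block to grasp, 34 mm (x) by 26 (y) by 40 high, on an aluminium plate 90 mm (x) by 140 (y) by 6 thick. This point is 26 mm above the plate's underside and 5 mm in -x from the plate's middle. x points across the plate to the long edge that goes against the fence, y along it, z up.
- guide_hole (a point): Centre, at the underside, of the plate's 12 mm through hole: 20 mm from the +x long edge, mid-length, 30 mm in +x and 26 mm below the block's centre; same axes. Seated, it is 0 mm above track with the pin in it; level on top of the pin, 6 mm. Let loose on the pin, the plate tips 2 to 6 degrees and slides on the pin top.
- jar: Bystander: closed glass jam jar with metal twist cap, 70 mm across, 106 mm high, standing on the bench; origin at the centre of its underside.
- vial: Bystander: small brown glass vial with black cap, 24 mm across, 61 mm high, standing; origin at the centre of its underside.
- tin_lid: Bystander: dented tin lid, 75 mm across, 8 mm high, lying flat; origin at the centre of its underside.
- bottle_cap: Bystander: plastic bottle cap, 30 mm across, 12 mm high, lying flat; origin at the centre of its underside.
Not all that is in view belongs to the job. Leave any red or yellow look-alike of the part that bears guide_block alone.

How it is judged:
On the way:
1. the guide rests on the jig on top of the pin (touching it, not yet dropped), its index-hole edge along the fence (contact force between guide and jig above 0.3 N and x of guide_hole in the frame of track between -0.006 and 0.004 m and y of guide_hole in the frame of track between -0.05 and 0.05 m and z of guide_hole in the frame of track between 0.003 and 0.012 m and angle between the y axis of guide_hole and the y axis of track, either way round below 0.12 rad), for 0.2 s.
At the end, for the whole second after the job is handed in: The guide lies let go and at rest, flush on the bed with the pin in its hole: hole within 2.5 mm of the track line, 18 mm of the track's middle and 1.5 mm of bed height, plate level within 1.4 and along the fence within 2.3 degrees; the four bystanders left where they were (x of guide_hole in the frame of track between -0.0025 and 0.0025 m and y of guide_hole in the frame of track between -0.018 and 0.018 m and z of guide_hole in the frame of track between -0.0015 and 0.0015 m and angle between guide_hole's own z axis and vertical below 0.025 rad and angle between the y axis of guide_hole and the y axis of track, either way round below 0.04 rad and linear speed of guide below 0.01 m/s); the robot touches nothing.
It fails at once if the guide is forced against the pin, fence or bed, or let fall on them, harder than 35 N (contact force between guide and jig above 35 N).
It fails at once if the jar is pushed more than 15 mm or tipped (distance of jar from where it was at the start of the episode above 0.015 m or angle between jar's own z axis and vertical above 0.3 rad).
It fails at once if the vial is pushed more than 15 mm or tipped (distance of vial from where it was at the start of the episode above 0.015 m or angle between vial's own z axis and vertical above 0.3 rad).
It fails at once if the tin lid is pushed more than 15 mm or tipped (distance of tin_lid from where it was at the start of the episode above 0.015 m or angle between tin_lid's own z axis and vertical above 0.3 rad).
It fails at once if the bottle cap is pushed more than 15 mm or tipped (distance of bottle_cap from where it was at the start of the episode above 0.015 m or angle between bottle_cap's own z axis and vertical above 0.3 rad).
It also fails if it takes over 51 s, if anything falls off the work surface, if the arm or the gripper's body presses on something with over 40 N, if the wrist force passes 120 N, or if a joint passes its speed limit or range.

## Working session

There is one attempt and no reset: what is moved stays moved. The work goes in short steps, Python scripts to look and compute and a shell command to move; the robot and the scene stay as the last step left them, time stands still between calls to the robot, and variables do not carry over. Pictures are saved under pics/ and viewed, and the job is handed in when it is done.

```bash
ls; mkdir -p pics
python3 - <<'E'
from workcell import bot, optics, workorder
import cv2,numpy as np
print(bot.read_state()); print(bot.tcp_to_grasp)
for n in ["side","top","wrist"]:
    c=optics.read_camera(n); cv2.imwrite(f"pics/{n}0.png",c["image"][:,:,::-1]); np.savez(f"{n}0.npz",**c)
    print(n,c["mtx"].round(1).tolist(),np.round(c.get("world_from_camera",c.get("hand_eye")),4).tolist())
E
```

```text
pics
{'time': 0.0, 'q': array([-1.25790614e+00,  2.64801844e-01,  1.60537562e+00,  1.02172612e-05,
        1.27370525e+00, -3.68978552e-02]), 'joint_vel': array([-3.08226534e-04,  7.91014080e-04,  9.89626178e-05,  1.15866164e-03,
       -1.21837409e-03,  1.45232391e-03]), 'joint_torque': array([ 1.50052809e-03, -5.15105867e+01, -3.67315006e+01, -2.31841177e-04,
        1.29543719e-02, -1.53453834e-05]), 'tool_pos': array([ 0.23109819, -0.63342528,  0.22992835]), 'tcp_rot': array([-0.35924607,  2.03366884, -2.02898706]), 'wrist_force': array([-0.15013758,  0.6311619 ,  0.16878431]), 'torque': array([ 0.03719621,  0.02054401, -0.04473328]), 'width': 0.9964048915689176}
-0.0187
side [[371.2, 0.0, 319.0], [0.0, 371.2, 197.9], [0.0, 0.0, 1.0]] [[0.9665, -0.1636, 0.1976, 0.3642], [-0.2563, -0.5784, 0.7744, -0.7873], [-0.0124, -0.7992, -0.601, 0.5543], [0.0, 0.0, 0.0, 1.0]]
top [[380.0, 0.0, 323.1], [0.0, 380.0, 194.7], [0.0, 0.0, 1.0]] [[0.1414, -0.9672, 0.2108, 0.3517], [-0.9899, -0.1394, 0.0243, -0.1447], [0.0059, -0.2121, -0.9772, 0.9509], [0.0, 0.0, 0.0, 1.0]]
wrist [[318.4, 0.0, 319.9], [0.0, 318.4, 198.3], [0.0, 0.0, 1.0]] [[-0.001, 0.9591, 0.283, -0.0722], [0.0002, -0.283, 0.9591, -0.1428], [1.0, 0.001, 0.0001, -0.0001], [0.0, 0.0, 0.0, 1.0]]
```

View pics/top0.png

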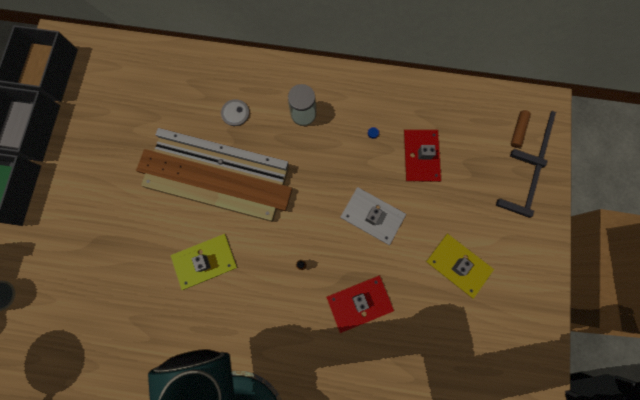

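View pics/side0.png

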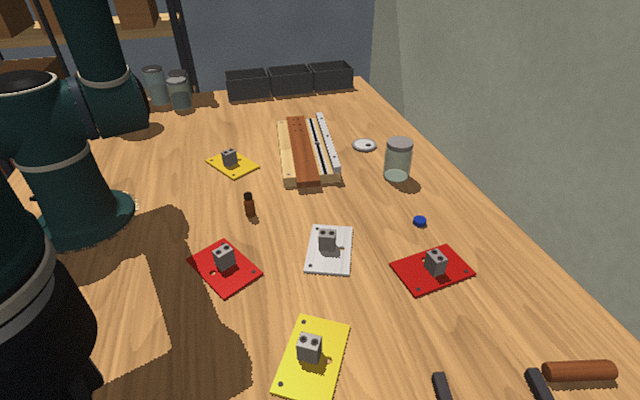

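Run:
```python
import cv2
t=cv2.imread("pics/top0.png"); s=cv2.imread("pics/side0.png")
a=cv2.resize(t[175:255,325:425],(800,640)[:2] if 0 else (700,560),interpolation=cv2.INTER_CUBIC); cv2.imwrite("pics/ctop.png",a)
a=cv2.resize(s[215:285,290:370],(640,560),interpolation=cv2.INTER_CUBIC); cv2.imwrite("pics/cside.png",a)
a=cv2.resize(t[115:230,125:305],(800,511),interpolation=cv2.INTER_CUBIC); cv2.imwrite("pics/cjig.png",a)
```

```text
(no output)
```

View pics/ctop.png

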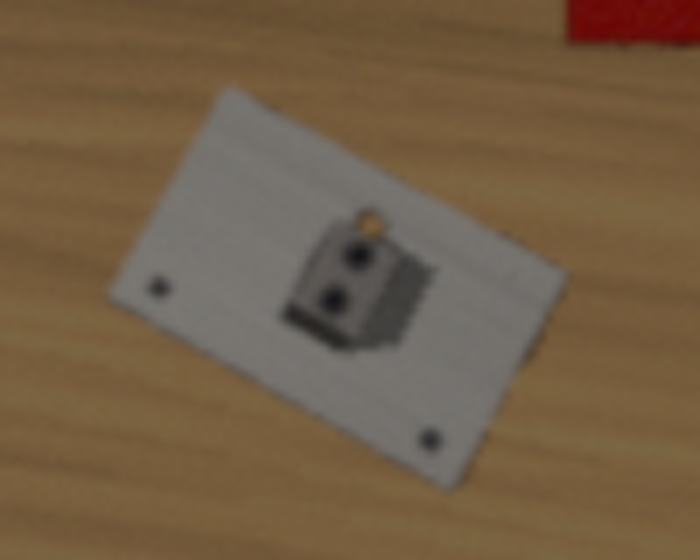

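View pics/cside.png

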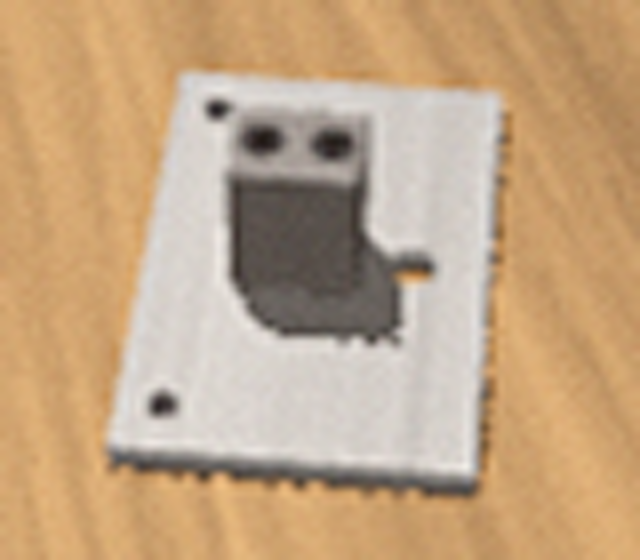

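View pics/cjig.png

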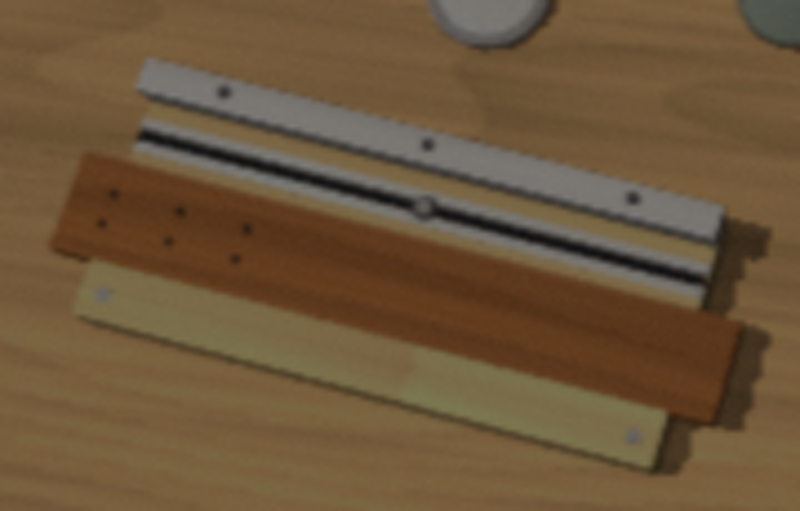

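I take the silver plate at top (373,215) / side (328,250). The look-alikes are red (423,155), red (360,303), yellow (205,262) and yellow (462,266). The close crop shows an unpainted plate with a see-through hole at top px (378,207), on its +x (upper) side. The pin is visible on the track near top px (220,162).

```bash
cat > h.py <<'E'
import numpy as np,cv2
from scipy.spatial.transform import Rotation as R
def ray(c,uv,z,T=None):
    T=c["world_from_camera"] if T is None else T; M=c["mtx"]
    uv=np.atleast_2d(uv).astype(float)
    d=np.c_[(uv[:,0]-M[0,2])/M[0,0],(uv[:,1]-M[1,2])/M[1,1],np.ones(len(uv))]@T[:3,:3].T
    o=T[:3,3]; s=(z-o[2])/d[:,2]
    return o+d*s[:,None]
def proj(c,P,T=None):
    T=c["world_from_camera"] if T is None else T
    p=(np.atleast_2d(P)-T[:3,3])@T[:3,:3]; q=p@c["mtx"].T; return q[:,:2]/q[:,2:]
def rect(c,mask,z,T=None):
    # metric min-area rect of a mask on plane z
    cs,_=cv2.findContours(mask,cv2.RETR_EXTERNAL,cv2.CHAIN_APPROX_NONE)
    k=max(cs,key=cv2.contourArea)[:,0]
    P=ray(c,k,z,T)[:,:2]
    (cx,cy),(w,h),a=cv2.minAreaRect((P*1000).astype(np.float32))
    b=cv2.boxPoints(((cx,cy),(w,h),a))/1000
    e=b[1]-b[0]; f=b[2]-b[1]
    L=e if np.linalg.norm(e)>np.linalg.norm(f) else f
    if L[1]<0:L=-L
    return np.array([cx,cy])/1000,sorted([w,h]),np.arctan2(-L[0],L[1]) # yaw of y-axis
E
python3 - <<'E'
from h import *
for n,box,jb in (("top",(325,175,425,255),(125,115,305,230)),("side",(295,215,365,285),(265,100,350,195))):
    c=dict(np.load(n+"0.npz")); im=c["image"]; hsv=cv2.cvtColor(im,cv2.COLOR_RGB2HSV)
    g=(hsv[:,:,1]<60)
    m=np.zeros(g.shape,np.uint8); x0,y0,x1,y1=box; m[y0:y1,x0:x1]=g[y0:y1,x0:x1]*255
    m=cv2.morphologyEx(m,cv2.MORPH_CLOSE,np.ones((5,5)))
    print(n,"guide",*rect(c,m,0.006))
    m2=np.zeros(g.shape,np.uint8); x0,y0,x1,y1=jb; m2[y0:y1,x0:x1]=((hsv[:,:,1]<60)&(hsv[:,:,2]>80))[y0:y1,x0:x1]*255
    print(n,"fence",*rect(c,m2,0.05))
    cv2.imwrite(f"pics/m_{n}.png",m|m2)
c=dict(np.load("top0.npz"))
print("hole",ray(c,(378,207),.006),"pin",ray(c,(125+424*.225,115+207*.225),.036))
# fence-top holes, corners from crop
cr=np.array([[147,57],[722,205],[718,243],[136,93],[223,92],[428,145],[633,198]])*.225+[125,115]
print(ray(c,cr,.05))
from workcell import bot
print(R.from_rotvec(bot.read_state()["tcp_rot"]).as_matrix().round(3))
E
```

```text
top guide [ 0.52075714 -0.25289806] [90.28457641601562, 140.3787384033203] -0.3785001
top fence [0.62779688 0.14649802] [20.397974014282227, 339.7063293457031] -0.119360454
side guide [ 0.52063    -0.25354492] [90.85050201416016, 145.96450805664062] -0.3753008
side fence [0.62568658 0.13351976] [23.601516723632812, 365.02886962890625] -0.12351009
hole [[ 0.54382123 -0.26311382  0.006     ]] pin [[0.59643433 0.14488787 0.036     ]]
[[ 0.65720102  0.3128882   0.05      ]
 [ 0.6175268  -0.02307064  0.05      ]
 [ 0.59555375 -0.02441569  0.05      ]
 [ 0.63524258  0.31399054  0.05      ]
 [ 0.6428484   0.26574874  0.05      ]
 [ 0.62855991  0.14541504  0.05      ]
 [ 0.61444857  0.02657321  0.05      ]]
[[-0.939 -0.001  0.343]
 [-0.343  0.002 -0.939]
 [-0.    -1.    -0.002]]
```

```bash
python3 -c "
import cv2,numpy as np
a=cv2.imread('pics/m_top.png');b=cv2.imread('pics/m_side.png')
cv2.imwrite('pics/mm.png',np.vstack([a[100:270,120:520],b[90:300,200:600]]))"
```

```text
(no output)
```

View pics/mm.png

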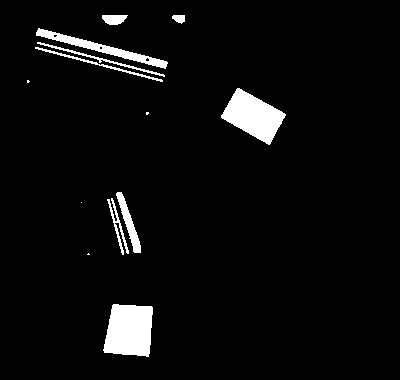

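```bash
cat >> h.py <<'E'
def plan(pos,yaw):
    """target TCP pos, yaw of guide-like y axis (tool z = -that axis, tool y down)"""
    from workcell import bot
    s=bot.read_state(); Rc=R.from_rotvec(s["tcp_rot"])
    x=np.array([np.cos(yaw),np.sin(yaw),0]); y=np.array([-np.sin(yaw),np.cos(yaw),0])
    z=-y; yt=np.array([0,0,-1.]); xt=np.cross(yt,z)
    Rt=R.from_matrix(np.c_[xt,yt,z])
    print("shift",(Rc.inv().apply(np.array(pos)-s["tool_pos"])).round(4),"turn",(Rc.inv()*Rt).as_rotvec().round(4),"pos",s["tool_pos"].round(4),"t",round(s["time"],2),"F",s["wrist_force"].round(1),"w",round(s["width"],3))
E
python3 - <<'E'
from h import *
plan([.5161,-.2511,.20],-.3785)
E
```

```text
shift [-0.3988  0.0307 -0.2616] turn [1.700e-03 7.283e-01 6.000e-04] pos [ 0.2311 -0.6336  0.2303] t 0.15 F [-1.2  1.1 -0.2] w 1.003
```

```bash
python3 -m handwheel '[[-0.04,0.003,-0.026,0,0,0,1],[-0.04,0.003,-0.026,0,0,0,1],[-0.04,0.003,-0.026,0,0,0,1],[-0.04,0.003,-0.026,0,0,0,1],[-0.04,0.003,-0.026,0,0,0,1],[-0.04,0.003,-0.026,0,0,0,1],[-0.04,0.003,-0.026,0,0,0,1],[-0.04,0.003,-0.026,0,0,0,1]]' 40 && python3 -m handwheel '[[-0.04,0.003,-0.026,0,0,0,1],[-0.04,0.003,-0.026,0,0,0,1],[0,0,0,0,0.15,0,1],[0,0,0,0,0.15,0,1],[0,0,0,0,0.15,0,1],[0,0,0,0,0.15,0,1],[0,0,0,0,0.128,0,1],[0,0,0,0,0,0,1]]'
python3 - <<'E'
from h import *
from workcell import bot,optics
plan([.5161,-.2511,.20],-.3785)
s=bot.read_state(); c=optics.read_camera("wrist"); np.savez("w1.npz",**c,pos=s["tool_pos"],rot=s["tcp_rot"])
cv2.imwrite("pics/w1.png",c["image"][:,:,::-1])
E
```

```text
time: 1.15
tool_pos: [0.4613, -0.3276, 0.2069]
tcp_rot: [-0.359, 2.031, -2.031]
wrist_force: [0.1, -0.0, 0.5]
width: 0.998
time: 2.15
tool_pos: [0.5177, -0.2527, 0.2009]
tcp_rot: [-0.384, -2.015, 2.015]
wrist_force: [0.3, 0.2, 0.3]
width: 0.998
shift [ 0.0021  0.0009 -0.0008] turn [0.0001 0.0017 0.0006] pos [ 0.5177 -0.2527  0.2009] t 2.15 F [0.3 0.2 0.3] w 0.998
```

View pics/w1.png

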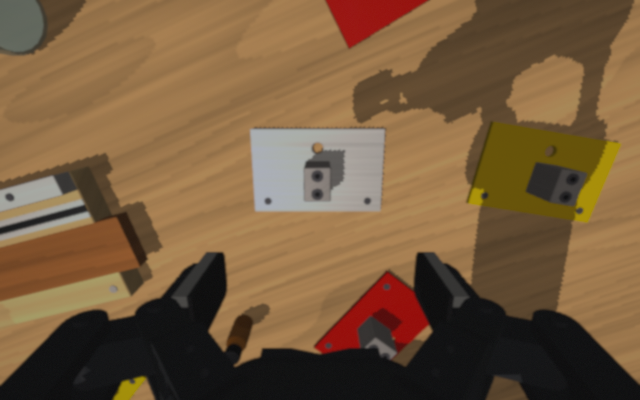

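The wrist view shows the silver plate at px (318,170), its hole at (317,147) and the block top at (317,188), square to the jaws. Next I measure the plate here.

```bash
cat >> h.py <<'E'
def wT(c):
    T=np.eye(4);T[:3,:3]=R.from_rotvec(c["rot"]).as_matrix();T[:3,3]=c["pos"]; return T@c["hand_eye"]
E
python3 - <<'E'
from h import *
c=dict(np.load("w1.npz")); T=wT(c); hsv=cv2.cvtColor(c["image"],cv2.COLOR_RGB2HSV)
m=np.zeros((400,640),np.uint8); m[120:220,240:395]=(hsv[120:220,240:395,1]<60)*255
m=cv2.morphologyEx(m,cv2.MORPH_CLOSE,np.ones((7,7)))
ctr,sz,yaw=rect(c,m,.006,T); print(ctr,sz,yaw)
x=np.array([np.cos(yaw),np.sin(yaw)]); print("block",ctr-.005*x,"hole",ctr+.025*x, ray(c,(317.5,147.5),.006,T))
print("blocktop px pred",proj(c,np.r_[ctr-.005*x,.046],T))
b=ctr-.005*x
plan([b[0],b[1],.10],yaw)
E
```

```text
[ 0.5216264  -0.25065298] [90.9434585571289, 140.7480926513672] -0.37585855
block [ 0.51697544 -0.24881763] hole [ 0.54488122 -0.25982977] [[ 0.54498276 -0.26041857  0.006     ]]
blocktop px pred [[316.7264243  184.54753593]]
shift [ 0.0021  0.101  -0.0032] turn [0.0001 0.0001 0.0006] pos [ 0.5178 -0.2526  0.201 ] t 2.2 F [ 0.8  0.1 -0.2] w 0.997
```

```bash
python3 -m handwheel '[[0.002,0.03,-0.002,0,0,0,1],[0,0.03,0,0,0,0,1],[0,0.03,0,0,0,0,1],[0,0.03,0,0,0,0,1],[0,0.025,0,0,0,0,1],[0,0.02,0,0,0,0,1],[0,0.016,0,0,0,0,1],[0,0.008,0,0,0,0,1]]' 40
python3 - <<'E'
from h import *
from workcell import bot,optics
plan([.5166,-.2499,.012],-.376)
c=optics.read_camera("side"); cv2.imwrite("pics/s2.png",cv2.resize(c["image"][180:300,260:420,::-1],(800,600)))
E
```

```text
time: 3.2
tool_pos: [0.5166, -0.2501, 0.0114]
tcp_rot: [-0.384, -2.015, 2.014]
wrist_force: [0.0, 0.5, 0.1]
width: 0.999
shift [ 0.0001 -0.0006 -0.0002] turn [ 0.0001 -0.0018  0.0008] pos [ 0.5166 -0.2501  0.0114] t 3.2 F [0.  0.5 0.1] w 0.999
```

View pics/s2.png

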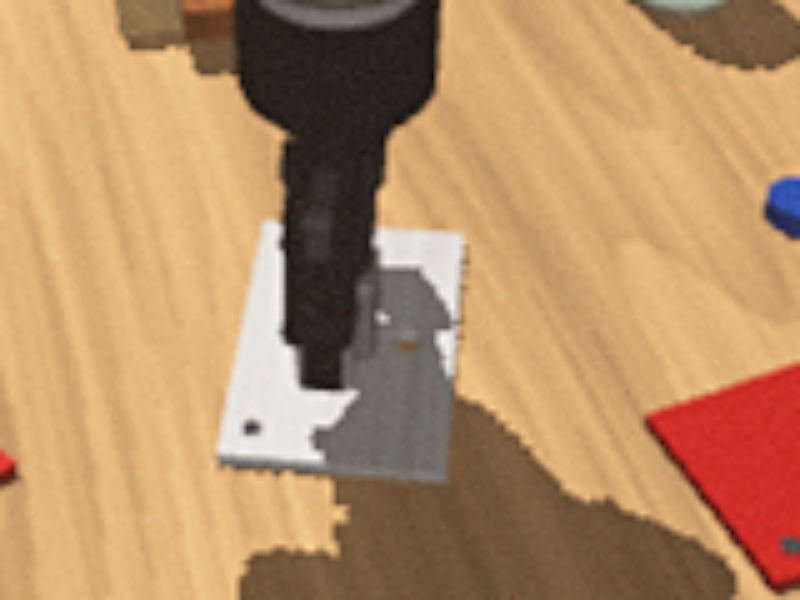

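The fingers straddle the block (crop px 330,340) above the plate, so I close.

```bash
python3 -m handwheel '[[0,0,0,0,0,0,0.2],[0,0,0,0,0,0,0.0],[0,0,0,0,0,0,0],[0,0,0,0,0,0,0],[0,0,0,0,0,0,0],[0,0,0,0,0,0,0],[0,0,0,0,0,0,0],[0,0,0,0,0,0,0]]' 40
```

```text
time: 4.25
tool_pos: [0.5176, -0.2505, 0.0132]
tcp_rot: [-0.387, -2.015, 2.015]
wrist_force: [-1.4, 0.2, 5.8]
width: 0.299
```

```bash
python3 -m handwheel '[[0,-0.002,0,0,0,0,0],[0,-0.01,0,0,0,0,0],[0,-0.02,0,0,0,0,0],[0,-0.03,0,0,0,0,0],[0,-0.03,0,0,0,0,0],[0,-0.03,0,0,0,0,0],[0,-0.02,0,0,0,0,0],[0,0,0,0,0,0,0]]'
python3 - <<'E'
from h import *
from workcell import bot,optics
s=bot.read_state(); c=optics.read_camera("wrist"); np.savez("w3.npz",**c,pos=s["tool_pos"],rot=s["tcp_rot"])
cv2.imwrite("pics/w3.png",c["image"][:,:,::-1]); print(s["wrist_force"],s["torque"],s["width"],s["tool_pos"])
c=optics.read_camera("side");np.savez("s3.npz",**c);cv2.imwrite("pics/s3.png",c["image"][:,:,::-1])
E
```

```text
time: 5.25
tool_pos: [0.5184, -0.251, 0.157]
tcp_rot: [-0.391, -2.015, 2.018]
wrist_force: [-0.1, -0.5, -2.3]
width: 0.298
[-0.14747964 -0.45467116 -2.33403423] [0.02546075 0.00971881 0.00216053] 0.29796974389393993 [ 0.51835334 -0.25098598  0.15699555]
```

View pics/w3.png

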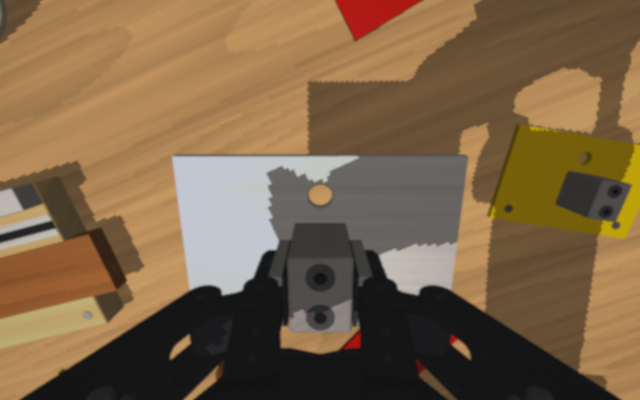

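View pics/s3.png

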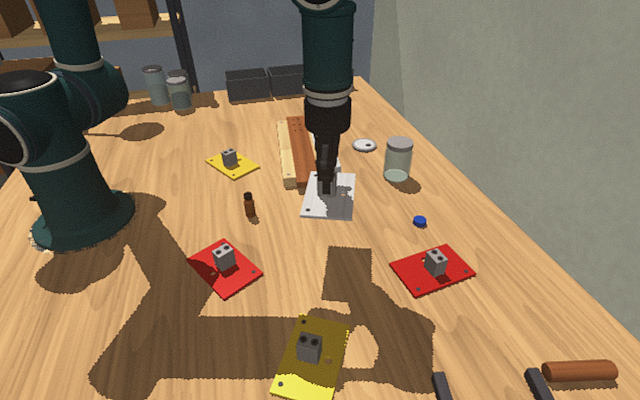

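```bash
cat >> h.py <<'E'
def inhand(c):
    H=c["hand_eye"];M=c["mtx"];Z=c["z_map"]
    # plate patches beside the block, beyond the fingers
    pts=[]
    for (x0,x1,y0,y1) in ((190,260,165,235),(385,450,165,235),(260,300,165,180),(340,380,165,220)):
        v,u=np.mgrid[y0:y1,x0:x1]; z=Z[y0:y1,x0:x1]; k=z>0
        p=np.c_[(u[k]-M[0,2])/M[0,0]*z[k],(v[k]-M[1,2])/M[1,1]*z[k],z[k]]
        pts.append(p@H[:3,:3].T+H[:3,3])
    P=np.vstack(pts); A=np.c_[P[:,0],P[:,2],np.ones(len(P))]
    k=np.ones(len(P),bool)
    for _ in range(4):
        co=np.linalg.lstsq(A[k],P[k,1],rcond=None)[0]; r=P[:,1]-A@co; k=abs(r)<.002
    print("plate top tooly = %.4f x + %.4f z + %.4f"%tuple(co),"inl",k.mean(),"rms",r[k].std())
    n=np.array([co[0],-1,co[1]])
    def cast(u,v):
        d=H[:3,:3]@[(u-M[0,2])/M[0,0],(v-M[1,2])/M[1,1],1]; o=H[:3,3]
        s=-(n@o+co[2])/(n@d); return o+s*d
    return co,cast
E
python3 - <<'E'
from h import *
c=dict(np.load("w3.npz")); co,cast=inhand(c)
hsv=cv2.cvtColor(c["image"],cv2.COLOR_RGB2HSV)
sub=hsv[175:212,300:340]; m=((sub[:,:,1]>70)*255).astype(np.uint8)
cs,_=cv2.findContours(m,cv2.RETR_EXTERNAL,cv2.CHAIN_APPROX_NONE); k=max(cs,key=cv2.contourArea)
(a,b),(w,h),_=cv2.fitEllipse(k); print("hole px",a+300,b+175,w,h); print("hole tool",cast(a+300,b+175))
# +x edge: per column, topmost low-sat transition
g=c["image"].astype(int)
E1=[]
for u in (185,200,220,240,400,420,440,455):
    col=hsv[140:175,u,1].astype(int); E1.append((u,140+np.argmax(col<60)))
print(E1); P=np.array([cast(*e) for e in E1]); f=np.polyfit(P[:,2],P[:,0],1); print("edge x=%.4f z+%.4f"%tuple(f))
E
```

```text
plate top tooly = -0.0005 x + 0.0002 z + 0.0070 inl 0.9989344262295082 rms 0.0006058441626861572
hole px 319.9427127838135 194.44258880615234 20.865848541259766 23.891956329345703
hole tool [-0.02981679  0.00696435 -0.00020232]
[(185, np.int64(155)), (200, np.int64(155)), (220, np.int64(155)), (240, np.int64(155)), (400, np.int64(155)), (420, np.int64(155)), (440, np.int64(155)), (455, np.int64(155))]
edge x=-0.0009 z+-0.0491
```

Run:
```python
from h import *
plan([.5682,.1696,.14],-.119)
c=dict(np.load("top0.npz"))
print("jar~",ray(c,(302,97),.106),"lid",ray(c,(236,113),.008),"vial",ray(c,(302,265),.061))
```

```text
shift [ 0.1068  0.0139 -0.409 ] turn [ 2.000e-04 -2.593e-01  9.000e-04] pos [ 0.5164 -0.2499  0.1537] t 5.35 F [ 0.8  0.2 -3.4] w 0.295
jar~ [[ 0.76508132 -0.03933728  0.106     ]] lid [[0.74212927 0.13944819 0.008     ]] vial [[ 0.37272734 -0.09790732  0.061     ]]
```

```bash
python3 -m handwheel '[[0.004,0,-0.016,0,0,0,0],[0.007,0,-0.027,0,0,0,0],[0.007,0,-0.027,0,0,0,0],[0.007,0,-0.027,0,0,0,0],[0.007,0,-0.027,0,0,0,0],[0.007,0,-0.027,0,0,0,0],[0.007,0,-0.027,0,0,0,0],[0.007,0,-0.027,0,0,0,0]]' && python3 -m handwheel '[[0.007,0,-0.027,0,0,0,0],[0.007,0,-0.027,0,0,0,0],[0.007,0,-0.027,0,0,0,0],[0.007,0,-0.027,0,0,0,0],[0.007,0,-0.027,0,0,0,0],[0.007,0,-0.027,0,0,0,0],[0.007,0,-0.027,0,0,0,0],[0.005,0,-0.015,0,0,0,0]]' && python3 -m handwheel '[[0,0.004,0,0,-0.09,0,0],[0,0.004,0,0,-0.09,0,0],[0,0.004,0,0,-0.079,0,0],[0,0,0,0,0,0,0],[0,0,0,0,0,0,0]]'
python3 - <<'E'
from h import *
from workcell import bot,optics
plan([.5682,.1696,.10],-.119)
s=bot.read_state(); c=optics.read_camera("wrist"); np.savez("w4.npz",**c,pos=s["tool_pos"],rot=s["tcp_rot"])
cv2.imwrite("pics/w4.png",c["image"][:,:,::-1])
E
```

```text
time: 6.35
tool_pos: [0.5421, -0.038, 0.1526]
tcp_rot: [-0.382, -2.014, 2.013]
wrist_force: [0.5, -1.0, -3.5]
width: 0.303
time: 7.35
tool_pos: [0.5671, 0.1713, 0.1527]
tcp_rot: [-0.381, -2.014, 2.015]
wrist_force: [0.1, -0.0, -3.4]
width: 0.297
time: 7.98
tool_pos: [0.5681, 0.1694, 0.142]
tcp_rot: [-0.129, -2.159, 2.159]
wrist_force: [0.4, -0.1, -3.2]
width: 0.298
shift [-0.0001  0.042  -0.0002] turn [-0.0003 -0.0015  0.0007] pos [0.5681 0.1694 0.142 ] t 7.97 F [ 0.4 -0.1 -3.2] w 0.298
```

View pics/w4.png

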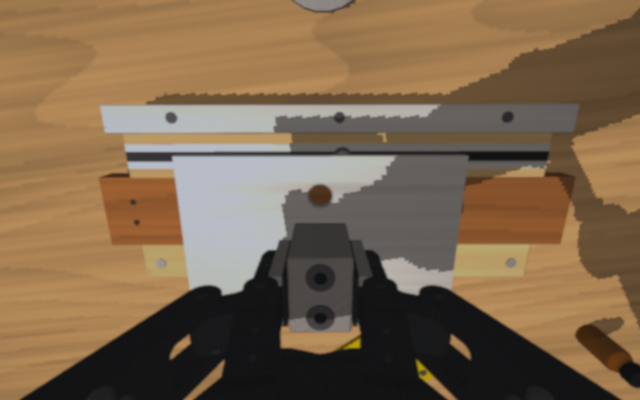

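Wrist view: the fence top spans rows 104–132, the pin peeks out at about (343,151) and the plate edge is at row 155. I measure the fence relative to the plate here.

Run:
```python
from h import *
c=dict(np.load("w4.npz")); T=wT(c); hsv=cv2.cvtColor(c["image"],cv2.COLOR_RGB2HSV)
m=np.zeros((400,640),np.uint8); m[98:134,90:590]=(hsv[98:134,90:590,1]<70)*255
cv2.imwrite("pics/m4.png",m[80:180])
m=cv2.morphologyEx(m,cv2.MORPH_OPEN,np.ones((3,3)))
ctr,sz,yaw=rect(c,m,.05,T); print(ctr,sz,yaw)
x=np.array([np.cos(yaw),np.sin(yaw)]);y=np.array([-x[1],x[0]])
tr=ctr-.03*x; print("track wrist",tr)
tr2=np.array([.5992,.1507]); 
pin=ray(c,(343,151),.036,T)[0,:2]; print("pin",pin,"jig",(pin-tr)@x,(pin-tr)@y)
hole=(T[:3,3]*0)
Rt=R.from_rotvec(c["rot"]); h=c["pos"]+Rt.apply([-.03,.013,0]); print("hole in jig",(h[:2]-tr)@x,(h[:2]-tr)@y,"top-based",(h[:2]-tr2)@x,(h[:2]-tr2)@y)
zt=Rt.apply([0,0,-1]);print("tool yaw",np.arctan2(-zt[0],zt[1]))
```

```text
[0.62825708 0.14877461] [20.152315139770508, 339.7532958984375] -0.11952003
track wrist [0.5984711  0.15235168]
pin [0.60281147 0.14727827] jig 0.004914338715539696 -0.004519688525947226
hole in jig -0.0022078247354057274 0.013316384509988488 top-based -0.003128463726396826 0.0148693732867043
tool yaw -0.12047024000375348
```

View pics/m4.png

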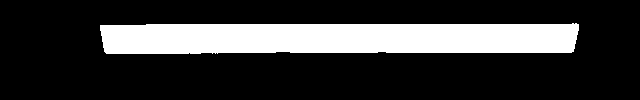

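```bash
python3 -m handwheel '[[0,0.015,0,0,0,0,0],[0,0.02,0,0,0,0,0],[0,0.02,0,0,0,0,0],[0,0.015,0,0,0,0,0],[0,0.010,0,0,0,0,0],[0,0.004,0,0,0,0,0],[0,0,0,0,0,0,0],[0,0,0,0,0,0,0]]'; python3 -m handwheel '[[0,0.001,0,0,0,0,0],[0,0.001,0,0,0,0,0],[0,0.001,0,0,0,0,0],[0,0,0,0,0,0,0]]'; python3 -m handwheel '[[0,0.001,0,0,0,0,0],[0,0.001,0,0,0,0,0],[0,0,0,0,0,0,0]]'; python3 -m handwheel '[[0,0.001,0,0,0,0,0],[0,0,0,0,0,0,0]]'
```

```text
time: 9.02
tool_pos: [0.5692, 0.1696, 0.0591]
tcp_rot: [-0.13, -2.161, 2.16]
wrist_force: [0.3, 0.2, -2.6]
width: 0.298
time: 9.52
tool_pos: [0.5683, 0.1694, 0.0552]
tcp_rot: [-0.129, -2.16, 2.16]
wrist_force: [0.5, -0.6, -2.4]
width: 0.295
time: 9.9
tool_pos: [0.5683, 0.1694, 0.0531]
tcp_rot: [-0.129, -2.16, 2.16]
wrist_force: [-0.9, -0.4, -2.0]
width: 0.301
time: 10.15
tool_pos: [0.5683, 0.1694, 0.0522]
tcp_rot: [-0.129, -2.16, 2.16]
wrist_force: [-0.1, 0.1, -2.9]
width: 0.299
```

```bash
for i in 1 ; do python3 -m handwheel '[[0,0.001,0,0,0,0,0],[0,0,0,0,0,0,0]]'; python3 -m handwheel '[[0,0.001,0,0,0,0,0],[0,0,0,0,0,0,0]]';python3 -m handwheel '[[0,0.001,0,0,0,0,0],[0,0,0,0,0,0,0]]'; done; python3 -c "
from workcell import bot;print(bot.read_state()['torque'])"
```

```text
time: 10.4
tool_pos: [0.5684, 0.1694, 0.0512]
tcp_rot: [-0.129, -2.16, 2.16]
wrist_force: [-0.8, 0.8, -3.8]
width: 0.296
time: 10.65
tool_pos: [0.5683, 0.1694, 0.0502]
tcp_rot: [-0.129, -2.16, 2.16]
wrist_force: [-0.1, -0.5, -3.7]
width: 0.3
time: 10.9
tool_pos: [0.5685, 0.1694, 0.0493]
tcp_rot: [-0.129, -2.16, 2.16]
wrist_force: [-0.4, -0.5, -2.6]
width: 0.299
[-0.00981118  0.00839546  0.03261922]
```

```bash
python3 -m handwheel '[[0,0.0005,0,0,0,0,0],[0,0,0,0,0,0,0]]'; python3 -m handwheel '[[0,0.0005,0,0,0,0,0],[0,0,0,0,0,0,0]]';python3 -m handwheel '[[0,0.0005,0,0,0,0,0],[0,0,0,0,0,0,0]]';  python3 -c "
from workcell import bot;print(bot.read_state()['torque'])"
```

```text
time: 11.15
tool_pos: [0.5685, 0.1694, 0.0491]
tcp_rot: [-0.129, -2.16, 2.16]
wrist_force: [-1.4, 0.0, 0.3]
width: 0.295
time: 11.4
tool_pos: [0.5686, 0.1695, 0.049]
tcp_rot: [-0.129, -2.16, 2.16]
wrist_force: [-3.2, -0.2, 5.9]
width: 0.299
time: 11.65
tool_pos: [0.5686, 0.1695, 0.049]
tcp_rot: [-0.129, -2.16, 2.16]
wrist_force: [-5.8, -0.2, 8.6]
width: 0.3
[-0.32950536  0.64024171 -0.10176568]
```

Contact is felt at TCP z 0.049, which puts the plate underside 6 mm above the bed, on the pin. I ease off a little, then feel for the fence.

```bash
python3 -m handwheel '[[0,-0.0006,0,0,0,0,0],[0,0,0,0,0,0,0]]'; python3 -m handwheel '[[-0.001,0,0,0,0,0,0],[0,0,0,0,0,0,0]]'; python3 -m handwheel '[[-0.0005,0,0,0,0,0,0],[0,0,0,0,0,0,0]]';python3 -m handwheel '[[-0.0005,0,0,0,0,0,0],[0,0,0,0,0,0,0]]'; python3 -c "
from workcell import bot;print(bot.read_state()['torque'])"
```

```text
time: 11.9
tool_pos: [0.5685, 0.1695, 0.049]
tcp_rot: [-0.129, -2.16, 2.16]
wrist_force: [-4.5, -1.6, 6.7]
width: 0.3
time: 12.15
tool_pos: [0.5687, 0.1695, 0.049]
tcp_rot: [-0.127, -2.159, 2.159]
wrist_force: [-6.7, 0.5, 9.1]
width: 0.302
time: 12.4
tool_pos: [0.5687, 0.1695, 0.049]
tcp_rot: [-0.126, -2.159, 2.158]
wrist_force: [-7.9, 1.1, 9.8]
width: 0.299
time: 12.65
tool_pos: [0.5695, 0.1695, 0.049]
tcp_rot: [-0.127, -2.159, 2.159]
wrist_force: [-7.0, 0.7, 9.5]
width: 0.301
[-0.13705159  0.97592098 -0.14575387]
```

```bash
python3 -m handwheel '[[0,-0.0007,0,0,0,0,0],[0,0,0,0,0,0,0]]'; python3 -m handwheel '[[-0.0004,-0.0004,0,0,0,0,0],[0,0,0,0,0,0,0]]';python3 -m handwheel '[[-0.0005,0,0,0,0,0,0],[0,0,0,0,0,0,0]]'; python3 -c "
from workcell import bot;print(bot.read_state()['torque'])"
```

```text
time: 12.9
tool_pos: [0.5702, 0.1694, 0.049]
tcp_rot: [-0.128, -2.16, 2.159]
wrist_force: [-3.8, 0.9, 3.5]
width: 0.296
time: 13.15
tool_pos: [0.571, 0.1691, 0.0491]
tcp_rot: [-0.129, -2.16, 2.16]
wrist_force: [-0.8, 0.8, -0.3]
width: 0.296
time: 13.4
tool_pos: [0.5715, 0.169, 0.0492]
tcp_rot: [-0.129, -2.16, 2.16]
wrist_force: [-0.7, 0.2, -1.6]
width: 0.298
[ 0.03414612  0.17879468 -0.03712846]
```

```bash
python3 -m handwheel '[[-0.0005,0,0,0,0,0,0],[0,0,0,0,0,0,0]]'; python3 -m handwheel '[[-0.0005,0,0,0,0,0,0],[0,0,0,0,0,0,0]]';python3 -m handwheel '[[-0.0005,0,0,0,0,0,0],[0,0,0,0,0,0,0]]'; python3 -c "
from workcell import bot;print(bot.read_state()['torque'])"
```

```text
time: 13.65
tool_pos: [0.5716, 0.1689, 0.0492]
tcp_rot: [-0.128, -2.159, 2.16]
wrist_force: [-1.6, 0.9, -1.6]
width: 0.301
time: 13.9
tool_pos: [0.5716, 0.1689, 0.0492]
tcp_rot: [-0.127, -2.159, 2.159]
wrist_force: [-3.9, 0.7, -0.4]
width: 0.295
time: 14.15
tool_pos: [0.5716, 0.1689, 0.0492]
tcp_rot: [-0.126, -2.158, 2.159]
wrist_force: [-5.8, 1.2, 1.4]
width: 0.295
[0.16534142 0.88630883 0.02382912]
```

Fence felt at TCP x 0.5716. I hold a light contact and slide towards −y (tool +z), in small steps.

```bash
python3 -m handwheel '[[0.0005,0.0004,0,0,0,0,0],[0,0,0.001,0,0,0,0],[0,0,0.001,0,0,0,0],[0,0,0.001,0,0,0,0],[0,0,0.001,0,0,0,0]]'; python3 -c "
from workcell import bot;print(bot.read_state()['torque'])"
```

```text
time: 14.78
tool_pos: [0.5714, 0.1666, 0.0493]
tcp_rot: [-0.128, -2.162, 2.157]
wrist_force: [-4.5, 6.2, 0.4]
width: 0.292
[1.08688876 0.80979599 0.09599997]
```

```bash
python3 -m handwheel '[[0.0004,0,0.001,0,0,0,0],[0,0,0.001,0,0,0,0],[0,0,0.001,0,0,0,0],[0,0,0.001,0,0,0,0]]';python3 -m handwheel '[[0,0,0.001,0,0,0,0],[0,0,0.001,0,0,0,0],[0,0,0.001,0,0,0,0]]'; python3 -c "
from workcell import bot;print(bot.read_state()['torque'])"
```

```text
time: 15.28
tool_pos: [0.5708, 0.1623, 0.0492]
tcp_rot: [-0.129, -2.162, 2.158]
wrist_force: [-3.9, 4.6, -0.3]
width: 0.301
time: 15.65
tool_pos: [0.5705, 0.1593, 0.0492]
tcp_rot: [-0.129, -2.162, 2.158]
wrist_force: [-2.6, 3.8, -0.7]
width: 0.297
[0.84290371 0.5827661  0.03436583]
```

```bash
python3 -m handwheel '[[0,0.0002,0.001,0,0,0,0],[0,0,0.001,0,0,0,0],[0,0,0.001,0,0,0,0],[0,0,0.001,0,0,0,0]]';python3 -m handwheel '[[0,0,0.0005,0,0,0,0],[0,0,0.0005,0,0,0,0],[0,0,0.0005,0,0,0,0]]';python3 -m handwheel '[[0,0,0.0005,0,0,0,0],[0,0,0.0005,0,0,0,0],[0,0,0.0005,0,0,0,0]]'
```

```text
time: 16.15
tool_pos: [0.57, 0.1555, 0.0491]
tcp_rot: [-0.129, -2.162, 2.157]
wrist_force: [-3.9, 5.3, -1.2]
width: 0.295
time: 16.52
tool_pos: [0.5697, 0.1531, 0.0487]
tcp_rot: [-0.128, -2.16, 2.159]
wrist_force: [-2.6, 1.4, -2.5]
width: 0.297
time: 16.9
tool_pos: [0.5695, 0.151, 0.0486]
tcp_rot: [-0.128, -2.159, 2.16]
wrist_force: [-2.8, 3.0, -2.8]
width: 0.3
```

The vertical load vanished at y≈0.153, so the hole is over the pin, as the picture predicted. I lower gently.

```bash
python3 -m handwheel '[[0,0.0005,0,0,0,0,0],[0,0,0,0,0,0,0]]';python3 -m handwheel '[[0,0.0005,0,0,0,0,0],[0,0,0,0,0,0,0]]';python3 -m handwheel '[[0,0.0005,0,0,0,0,0],[0,0,0,0,0,0,0]]'
```

```text
time: 17.15
tool_pos: [0.5695, 0.1509, 0.0484]
tcp_rot: [-0.128, -2.159, 2.16]
wrist_force: [-4.5, 1.1, -1.0]
width: 0.296
time: 17.4
tool_pos: [0.5695, 0.1509, 0.048]
tcp_rot: [-0.128, -2.159, 2.16]
wrist_force: [-5.1, 1.5, -0.2]
width: 0.297
time: 17.65
tool_pos: [0.5694, 0.1509, 0.0475]
tcp_rot: [-0.128, -2.159, 2.16]
wrist_force: [-5.6, 1.9, 0.3]
width: 0.299
```

```bash
python3 -m handwheel '[[0.0005,0.0005,0,0,0,0,0],[0,0,0,0,0,0,0]]';python3 -m handwheel '[[0,0.0007,0,0,0,0,0],[0,0,0,0,0,0,0]]';python3 -m handwheel '[[0,0.0007,0,0,0,0,0],[0,0,0,0,0,0,0]]'
```

```text
time: 17.9
tool_pos: [0.5694, 0.1509, 0.047]
tcp_rot: [-0.129, -2.16, 2.161]
wrist_force: [-4.8, 0.1, -1.2]
width: 0.299
time: 18.15
tool_pos: [0.5695, 0.1511, 0.0462]
tcp_rot: [-0.129, -2.16, 2.16]
wrist_force: [-3.4, 0.0, -1.5]
width: 0.301
time: 18.4
tool_pos: [0.5695, 0.1512, 0.0454]
tcp_rot: [-0.129, -2.16, 2.16]
wrist_force: [-2.4, 0.3, -2.0]
width: 0.298
```

Going in freely. Expected seat is at TCP z 0.043.

```bash
python3 -m handwheel '[[0,0.0008,0,0,0,0,0],[0,0,0,0,0,0,0]]';python3 -m handwheel '[[0,0.0008,0,0,0,0,0],[0,0,0,0,0,0,0]]';python3 -m handwheel '[[0,0.0005,0,0,0,0,0],[0,0,0,0,0,0,0]]';python3 -m handwheel '[[0,0.0005,0,0,0,0,0],[0,0,0,0,0,0,0]]'; python3 -c "
from workcell import bot;print(bot.read_state()['torque'])"
```

```text
time: 18.65
tool_pos: [0.5695, 0.1513, 0.0446]
tcp_rot: [-0.129, -2.16, 2.16]
wrist_force: [-2.9, -0.2, -1.6]
width: 0.294
time: 18.9
tool_pos: [0.5695, 0.1513, 0.0439]
tcp_rot: [-0.129, -2.16, 2.16]
wrist_force: [-2.2, 0.6, -2.2]
width: 0.3
time: 19.15
tool_pos: [0.5694, 0.1512, 0.0434]
tcp_rot: [-0.129, -2.16, 2.16]
wrist_force: [-1.7, 1.1, -2.2]
width: 0.298
time: 19.4
tool_pos: [0.5695, 0.1512, 0.0434]
tcp_rot: [-0.129, -2.16, 2.16]
wrist_force: [-3.7, 0.6, 3.1]
width: 0.299
[-0.05106599  0.67144816  0.00225145]
```

Seated: firm contact at z 0.0434. I relax and let go.

```bash
python3 -m handwheel '[[0,-0.0003,0,0,0,0,0],[0,0,0,0,0,0,0],[0,0,0,0,0,0,0.4],[0,0,0,0,0,0,0.5],[0,0,0,0,0,0,0.7],[0,0,0,0,0,0,1],[0,0,0,0,0,0,1],[0,0,0,0,0,0,1]]' && python3 -m handwheel '[[0,-0.004,0,0,0,0,1],[0,-0.01,0,0,0,0,1],[0,-0.02,0,0,0,0,1],[0,-0.02,0,0,0,0,1],[0,-0.03,0,0,0,0,1],[0,-0.03,0,0,0,0,1],[0,-0.02,0,0,0,0,1],[0,0,0,0,0,0,1]]'
python3 - <<'E'
from h import *
from workcell import bot,optics
s=bot.read_state(); c=optics.read_camera("wrist"); np.savez("w5.npz",**c,pos=s["tool_pos"],rot=s["tcp_rot"]); print(s["tool_pos"],s["wrist_force"])
cv2.imwrite("pics/w5.png",c["image"][:,:,::-1])
c=optics.read_camera("side");np.savez("s5.npz",**c);cv2.imwrite("pics/s5.png",c["image"][:,:,::-1])
E
```

```text
time: 20.4
tool_pos: [0.5693, 0.1512, 0.0432]
tcp_rot: [-0.129, -2.16, 2.16]
wrist_force: [0.2, 0.4, 0.4]
width: 1.0
time: 21.4
tool_pos: [0.571, 0.1516, 0.1802]
tcp_rot: [-0.135, -2.164, 2.161]
wrist_force: [-0.2, 0.1, -0.2]
width: 1.0
[0.57099779 0.15158382 0.1802269 ] [-0.19915649  0.05397582 -0.1721297 ]
```

View pics/w5.png

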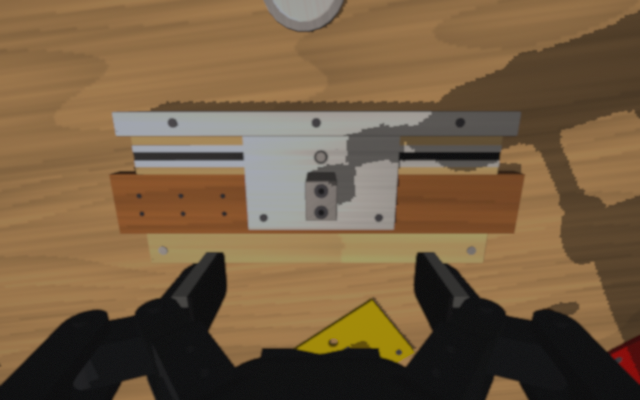

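View pics/s5.png

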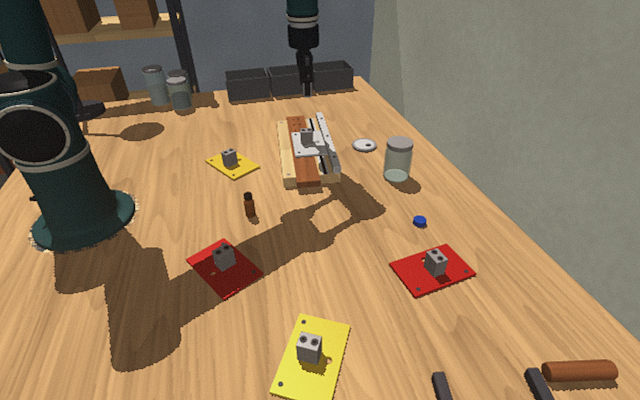

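The plate lies along the fence with the pin showing in its hole at (321,157), and the bystanders look unmoved. I check flushness with depth.

Run:
```python
from h import *
from workcell import bot,optics
s=bot.read_state(); c=optics.read_camera("wrist"); c=dict(c,pos=s["tool_pos"],rot=s["tcp_rot"]); T=wT(c); M=c["mtx"];Z=c["z_map"]
def pts(*bs):
    o=[]
    for x0,x1,y0,y1 in bs:
        v,u=np.mgrid[y0:y1,x0:x1]; z=Z[y0:y1,x0:x1]; k=z>0
        o.append(np.c_[(u[k]-M[0,2])/M[0,0]*z[k],(v[k]-M[1,2])/M[1,1]*z[k],z[k]]@T[:3,:3].T+T[:3,3])
    return np.vstack(o)
P=pts((252,300,142,222),(345,388,142,222)); f=np.linalg.lstsq(np.c_[P[:,:2],np.ones(len(P))],P[:,2],rcond=None)[0]; print("plate",P[:,2].mean(),f[:2])
B=pts((130,235,182,225),(405,510,182,225)); g=np.linalg.lstsq(np.c_[B[:,:2],np.ones(len(B))],B[:,2],rcond=None)[0]; print("bed",B[:,2].mean(),g[:2])
hsv=cv2.cvtColor(c["image"],cv2.COLOR_RGB2HSV)
m=np.zeros((400,640),np.uint8); m[139:233,240:402]=(hsv[139:233,240:402,1]<60)*255
m[:,:243]=0;m=cv2.morphologyEx(m,cv2.MORPH_OPEN,np.ones((15,15)));print("plate rect",rect(c,m,.036,T))
# bystanders in side view, before/after
a=dict(np.load("side0.npz"))["image"].astype(int);b=dict(np.load("s5.npz"))["image"].astype(int)
for n,(x0,y0,x1,y1) in dict(jar=(380,132,416,186),vial=(242,190,257,220),lid=(350,136,380,154),cap=(411,213,430,229)).items(): print(n,abs(a-b)[y0:y1,x0:x1].mean().round(2))
```

```text
plate 0.03647328949957811 [-0.00032805  0.00014826]
bed 0.03047304466056149 [1.30091077e-03 5.22832279e-05]
plate rect (array([0.57006805, 0.15002431]), [82.99566650390625, 143.6174774169922], np.float32(-0.11821449))
jar 4.36
vial 4.16
lid 4.69
cap 4.38
```

Flush: the plate top is exactly 6.0 mm above the bed and level to under 0.002 rad. Yaw is −0.118 against the fence's −0.1195. The bystander image patches are unchanged to noise level, so I hand in.

```bash
python3 -c "
from workcell import workorder;print(workorder.finish_job())"
```

```text
the job is handed in; nothing more can be done
None
```

The drill guide is seated flush on the jig with the pin in its hole, let go, and the job was handed in about 21.5 s into the 51 s limit.

I gripped the silver guide by its block and set it down until I felt it on the pin, with its underside 6 mm above the bed. I then found the fence by touch and slid the guide about 18 mm in −y until the pin's load vanished. From there I lowered it onto the bed and released it. Forces read between moves were never more than about 13 N between guide and jig. I did not see peaks within a move.

**Last checks:**
- **Flushness:** the plate top is 6.0 mm above the bed by depth, with a tilt under 0.002 rad.
- **Alignment:** its yaw is −0.118 rad and the fence's is −0.1195 rad, and the pin shows in the hole.
- **Bystanders:** the side pictures from before and after show no change beyond noise around the jar, vial, tin lid and bottle cap.
- **Robot:** the gripper is clear, about 0.18 m up.

**What disagreed:**
- **Final plate outline:** it measured 83 × 144 mm instead of 90 × 140, because I cropped the mask near the fence. I did not use it for position.
- **Camera positions:** the top and wrist cameras differed by about 2 mm, which finding the fence and pin by touch settled.

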